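# Unplug the housing and hold the bore scope in it

### The job

Pull the blanking plug out of the clamped housing and hang it by its eye on the empty peg of the gauge rack. Then take the bore scope from its rest and lower its shaft down the housing's bore, never touching the housing with it, until the depth ring on the shaft is level with the bore's mouth. Finish while still holding the scope there, steady, upright and centred in the bore, and leave the loose gear, bearing and stepped shaft alone.

Things in the scene. Friction and masses are not known exactly. Their poses are not given: they have to be found in the camera images.
- bore_mouth (a point): Centre of the bore's mouth in the housing's top face, 92 mm above the work surface; z up along the bore. The bore is straight and vertical, 26 mm across, open down to the fixture plate 80 mm below the mouth. At the start the plug sits in it.
- plug_eye (a point): Centre of the eye in the plug's pull tab; z up, x along the eye's axis. The tab is an upright flat plate 32 mm wide (along y), 8 mm thick (along x), 46 mm tall; the eye is a 20 mm hole through it, centre 18 mm below the tab's top edge, 28 mm above the plug's disc. It can be pinched across its 32 mm width, a finger on each narrow edge, which leaves the eye free.
- rack_peg (a point): Middle of the empty peg, 34 mm in front of the panel and 132 mm above the work surface. The peg is 7 mm thick and 70 mm long with a rounded end; it points along -x, away from the panel, and rises 12 degrees towards its free end. Axes are the rack's: z up, y along the panel towards the other peg.
- scope_head (a point): Centre of the scope's camera head, a black box 30 x 30 mm and 64 mm tall, 154 mm above the shaft's tip. z up, x and y square to its faces. It can be gripped on any two opposite sides.
- depth_ring (a point): Middle of the depth ring, a brass collar 16 mm across and 6 mm tall on the scope's shaft, on its axis, 50 mm above the tip and 104 mm below the centre of the head. z up along the shaft.
- scope_tip (a point): Centre of the shaft's lower end. z up along the shaft.
- rest: The scope's rest, fixed: a column on a dark 100 x 100 mm foot carries a level fork, top 125 mm above the work surface, 60 mm wide, with a slot 22 mm wide open towards its -x. The coupler lies on the two prongs (3 mm lips at the open end). The scope can be lifted straight up out, or lifted a little and drawn towards -x. Origin on the work surface under the shaft; z up.
- housing: Fixed grey cast aluminium housing: upright cylinder (barrel 56, top flange 68, foot flange 84 mm across), held by two toe clamps (to its +-y) on a dark 130 x 120 mm fixture plate 12 mm thick; a small air port boss faces +x. Top face 92 mm above the work surface. Origin on the work surface under the bore; z up.
- rack: Gauge rack, a fixed dark grey sheet-metal stand 200 mm wide: foot plate 10 mm thick, upright panel 150 mm tall, two steel pegs 110 mm apart on the panel's -x face. The peg at -y is empty; the one at +y carries a steel ring gauge 48 mm across. Origin on the work surface under the panel's face, midway between the pegs; x, y level (y along the panel), z up.
- scope: Rigid bore scope, about 240 g, standing upright in its rest: black camera head on top, under it a round metal coupler 36 mm across and 12 mm tall that lies on the rest, under that a straight steel shaft 10 mm across and 110 mm long. Origin at the shaft's tip, z up along the shaft.
- plug: Grey plastic blanking plug, about 70 g, in the housing's bore at the start: a disc 40 mm across and 5 mm thick lies on the housing's top face, a stem 22 mm across reaches 14 mm down into the bore, loosely, and the pull tab stands up from the disc. Origin at the stem's lower end, 47 mm below the eye.
- gear: Steel spur gear 63 mm across and 24 mm tall lying on the work surface, to be left alone. Origin at the centre of its underside.
- bearing: Steel ball bearing 62 mm across and 16 mm tall lying on the work surface, to be left alone. Origin at the centre of its underside.
- shaft: Stepped steel shaft standing on its 48 mm flange, 105 mm tall, to be left alone. Origin at the centre of its underside.
Things that resemble listed ones, but are neither listed nor needed, are in the scene too. There is more than one size of the scope; the one meant has the size given above. Several things have the shape of the plug; the one meant has the colours described above.

How it is judged (in metres and radians):
On the way:
1. the plug hangs by its eye on the empty peg, let go (x of plug_eye in the frame of rack_peg between -0.034 and 0.032 m and y of plug_eye in the frame of rack_peg between -0.009 and 0.009 m and z of plug_eye in the frame of rack_peg between -0.018 and 0.004 m and contact force between plug and rack above 0.2 N and contact force between the fingers and plug below 0.05 N), for 0.3 s.
At the end, for the whole second after the job is handed in: The plug hangs still by its eye on the empty peg, untouched. The fingers hold the scope at rest: depth ring within 6 mm of the mouth's height, tip and ring within 4 mm of the bore's axis, upright within 5 degrees, touching neither the housing nor its rest (x of plug_eye in the frame of rack_peg between -0.034 and 0.032 m and y of plug_eye in the frame of rack_peg between -0.009 and 0.009 m and z of plug_eye in the frame of rack_peg between -0.018 and 0.004 m and contact force between plug and rack above 0.2 N and contact force between the arm and plug below 0.05 N and linear speed of plug below 0.05 m/s and horizontal distance between each of scope_tip, depth_ring and bore_mouth below 0.004 m and z of depth_ring in the frame of bore_mouth between -0.006 and 0.006 m and angle between scope's own z axis and vertical below 0.09 rad and contact force between the fingers and scope above 1 N and contact force between scope and housing below 0.1 N and contact force between scope and rest below 0.1 N and linear speed of scope below 0.02 m/s); the arm keeps its last pose, push and grip.
It fails at once if the scope touches the housing (contact force between scope and housing above 0.3 N).
It fails at once if the gear is moved by more than 15 mm (distance of gear from where it was at the start of the episode above 0.015 m).
It fails at once if the bearing is moved by more than 15 mm (distance of bearing from where it was at the start of the episode above 0.015 m).
It fails at once if the stepped shaft is moved by more than 15 mm (distance of shaft from where it was at the start of the episode above 0.015 m).
It also fails if it takes over 72 s, if anything falls off the work surface, if the arm or the gripper's body presses on something with over 40 N, if the wrist force passes 120 N, or if a joint passes its speed limit or range.

### The arm

A 6-joint arm with a two-finger parallel gripper is mounted at the origin on the work surface. World frame = base frame: x ahead of the robot, y to its left, z up, the work surface at z = 0. Lengths are in m, angles in degrees, forces in N, time in s.
With the tool pointing down it reaches from about 0.3 to 0.75 m from the base axis. Payload 8.5 kg.
Tool frame: the origin (TCP) lies at the very end of the fingers, on their centre line; the grasp point (between the pads) lies 19 mm behind it; z points along the fingers, y is the line along which they close (so a half turn about z gives the same grasp; the last joint's range is limited). The gripper opens to 85 mm and grips with 20 to 120 N. Pads are 22 mm wide; open, the fingers measure 114 mm over their backs; the gripper's body (76 mm by 85 mm) begins 54 mm behind the grasp point. The pads swing forward as they close: fully open they stand 13 mm farther back than shut.
Start: joints at [64.441, 21.807, 74.336, -0, 83.858, -12.336], TCP at [0.126, 0.535, 0.231] pointing down, gripper open.
Joint ranges: [-178.18, 178.18], [-50.72, 133.34], [12.68, 142.11], [-81.47, 261.47], [9.98, 163.14], [-165.26, 165.26]. Speed limits (degrees/s): [136.94, 136.94, 180, 180, 180, 180].

### API

Orientations are given as a 3x3 rotation matrix whose columns are the frame's x, y, z axes.
In Python, from rig import env, imaging gives the robot as it stands. The module is installed in compiled form; this text tells all that it offers.
- The arm moves only by the tool arm_command, never from a script. Its arguments are lists of equal length, an entry for each row: "turn": the turn, a rotation vector about the tool's x, y, z in units of 5 degrees (1.0 is 5 degrees), a list of three; "xyz": the shift along the tool's x, y, z in units of 50 mm (1.0 is 50 mm), a list of three; "claw": the finger opening in mm, from 0 to 85.4. A call has 1 to 12 rows; each row shifts and turns the commanded pose from where the row before left it, along the tool's axes as they then stand; what a row does not reach is not made up. A row lasts 1/10 s, in which the tool goes at most 50 mm and 8.59 degrees, less where a joint would pass 70% of its speed; a pose out of reach is approached as far as the arm can. A call is refused whole if a number of a shift passes 1 or a number of a turn 1, either way. A call with a gripper value outside its range is refused whole. The fingers move at their own pace and stop on an object; "squeeze" is the grip in N (left out, the last holds). Time passes only in rows, so rows that do not move let the fingers close. It gives the time, the measured TCP pose, the force, the opening and the grip force at its end, in the units of the state.
- env.observe(): the state, without advancing time (a new reading comes with each control period).
- imaging.get_image(name): name is "scene" or "side" or "wrist"; returns (picture, depth): 420x560x3 uint8, blue, green, red; 420x560 float32, m along the optical axis (not along the pixel's ray), 0 where there is no reading.
- imaging.camera_info(name): a dict with "camera_matrix" (3x3 intrinsics, pixels), "rvec" (rotation vector, rad) and "tvec" (3), from world to camera coordinates, as OpenCV has them. Camera axes: x right, y down, z forward; pixel columns grow to the right and rows downward; lengths in m; the calibration is good to about 2 mm. The wrist camera is an equidistant fisheye: a pixel r from the principal point sees the ray r / f radians off the axis. A picture is of the moment at which its call begins: read the wrist's pose just before it. camera_info takes no time and is no camera call; for the wrist camera it gives the pose at the moment of the call.
- env.close_job(): hands the job in; it is judged then, once.
The state is a dict: "time_s": time; "q": joint angles; "qvel": joint speeds; "joint_efforts": joint torques, N m; "position": TCP position; "tool_rot": TCP orientation; "ft_force": force on the tool from outside, world axes, zero at the start; "wrist_torque": the same for the moment, N m; "grip_width": finger opening in m; "gripper_force": force on a finger pad.
Only numpy, scipy, OpenCV 4.12 (cv2) and the standard library are available. Lean on these libraries where they do the work, as an engineer would, in place of code of your own. Each camera call takes 0.05 s, during which the arm holds its last target. There are 200 camera calls.

## Working session

There is one attempt and no reset: what is moved stays moved. The work goes in short steps, Python scripts to look and compute and a tool call to move; the robot and the scene stay as the last step left them, time stands still between calls to the robot, and variables do not carry over. Pictures are saved under pics/ and viewed, at most 10 in all, crops included, and the job is handed in when it is done.

Besides the shell and the picture viewer there is one more tool, called after "Call:" in YAML: its name, and indented under it one key for each argument. arm_command: Moves the arm, as the interface text tells. Its arguments: {"type":"object","properties":{"turn":{"type":"array"},"xyz":{"type":"array"},"claw":{"type":"array"},"squeeze":{"type":"number"}},"required":["turn","xyz","claw"]}

```bash
mkdir -p pics; cat > h.py <<'E'
import numpy as np, cv2
from rig import env, imaging
def cam(n):
    c=imaging.camera_info(n); R=cv2.Rodrigues(np.array(c["rvec"],float))[0]; return np.array(c["camera_matrix"]),R,np.array(c["tvec"],float).ravel()
def shot(n):
    c=cam(n); im,d=imaging.get_image(n); np.savez(f"{n}.npz",im=im,d=d,K=c[0],R=c[1],t=c[2]); return im,d
def load(n):
    z=np.load(f"{n}.npz"); return z["im"],z["d"],z["K"],z["R"],z["t"]
def cloud(d,K,R,t):  # pinhole world points HxWx3
    v,u=np.mgrid[:d.shape[0],:d.shape[1]]
    p=np.stack([(u-K[0,2])/K[0,0]*d,(v-K[1,2])/K[1,1]*d,d],-1)
    return (p-t)@R
E
python3 - <<'E'
from h import *
a,_=shot("scene");b,_=shot("side")
cv2.imwrite("pics/scene.png",a);cv2.imwrite("pics/side.png",b)
for n in("scene","side"):
    im,d,K,R,t=load(n);print(n,K.round(1).tolist(),(-R.T@t).round(3),R[2].round(2))
o=env.observe();print(o["time_s"],o["position"],o["tool_rot"])
E
```

```text
scene [[488.1, 0.0, 277.7], [0.0, 488.1, 203.0], [0.0, 0.0, 1.0]] [0.955 0.599 1.129] [-0.28 -0.47 -0.84]
side [[390.5, 0.0, 276.5], [0.0, 390.5, 208.4], [0.0, 0.0, 1.0]] [ 0.128 -0.505  0.605] [ 0.54  0.63 -0.56]
0.1 [0.12570375 0.5351744  0.23074979] [[-9.73476385e-01  2.28786713e-01 -6.06970789e-04]
 [ 2.28787311e-01  9.73475646e-01 -1.23782621e-03]
 [ 3.07673091e-04 -1.34386180e-03 -9.99999050e-01]]
```

View pics/scene.png

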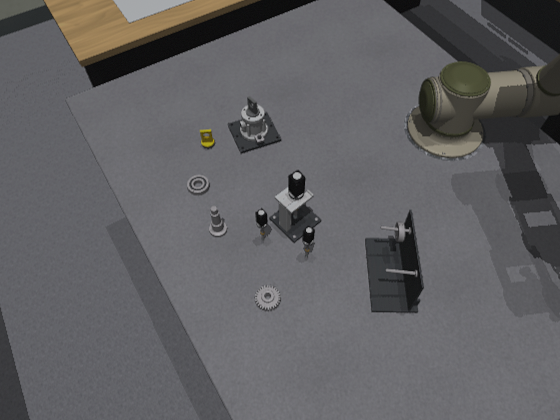

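View pics/side.png

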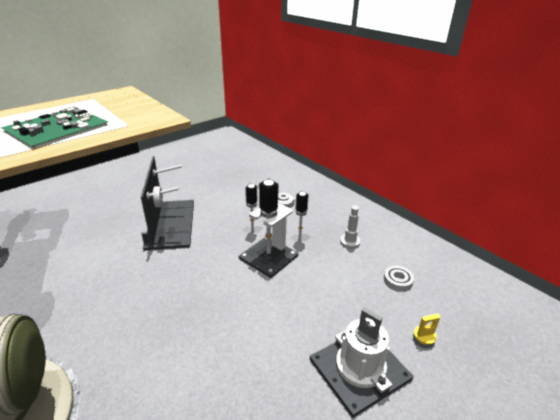

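Scene view: the plug to take is the grey one in the housing at (253,106); the yellow one at (207,138) is a look-alike. The full-size scope is in its rest at (297,185); small look-alikes are at (262,218) and (308,237). The empty peg is at (402,272), and the ring-carrying peg is at (398,231).

```bash
python3 - <<'E'
from h import *
def band(n,box,z0,z1):
    im,d,K,R,t=load(n);P=cloud(d,K,R,t);u0,v0,u1,v1=box
    q=P[v0:v1,u0:u1].reshape(-1,3);dd=d[v0:v1,u0:u1].ravel();m=(dd>0)&(q[:,2]>z0)&(q[:,2]<z1);return q[m]
def rect(q,l):
    r=cv2.minAreaRect((q[:,:2]*1000).astype(np.float32));print(l,len(q),"c",np.round(r[0],1),"s",np.round(r[1],1),"a",round(r[2],1),"zmax",q[:,2].max().round(4))
for n,hb,sb,rb,pb in(("scene",(225,90,285,155),(270,165,325,240),(360,205,430,315),(384,262,419,282)),("side",(310,300,412,408),(235,175,300,275),(140,150,200,250),(150,160,185,176))):
    print(n)
    rect(band(n,hb,.087,.0965),"housing top");rect(band(n,hb,.105,.150),"tab")
    rect(band(n,hb,.009,.016),"fixplate")
    rect(band(n,sb,.145,.30),"scope head");rect(band(n,sb,.119,.129),"fork")
    rect(band(n,sb,.003,.02),"restfoot")
    rect(band(n,rb,.02,.10),"panel");rect(band(n,rb,.004,.015),"rackfoot")
    q=band(n,rb,.105,.15);rect(q,"pegs+panel")
    q=band(n,pb,.118,.16);rect(q,"pegbox")
a=load("scene")[0][75:325,180:440];b=load("side")[0][160:410,135:445]
cv2.imwrite("pics/c1.png",np.hstack([cv2.resize(a[10:90,30:120],None,fx=4,fy=4,interpolation=2),cv2.resize(b[140:220,185:275],None,fx=4,fy=4,interpolation=2)]))
E
```

```text
scene
housing top 215 c [ 506.2 -291.4] s [68.9 64.1] a 60.4 zmax 0.0964
tab 106 c [ 504.8 -292.1] s [11.8 33.8] a 9.4 zmax 0.1444
fixplate 541 c [ 505.3 -290.6] s [125.  130.2] a 80.1 zmax 0.016
scope head 348 c [566.6  34.9] s [32.1 33.7] a 4.6 zmax 0.2066
fork 447 c [571.7  79.7] s [ 83.3 148.1] a 1.9 zmax 0.1289
restfoot 907 c [525.8 -12.4] s [250.8 151.8] a 58.0 zmax 0.0198
panel 632 c [428.2 308.9] s [202.1  36.2] a 64.3 zmax 0.0998
rackfoot 2595 c [401.7 262.6] s [318.  186.6] a 53.2 zmax 0.015
pegs+panel 870 c [451.9 292.8] s [201.5  77.2] a 57.6 zmax 0.15
pegbox 176 c [473. 332.] s [49.1 74.5] a 42.1 zmax 0.151
side
housing top 894 c [ 500.7 -292.2] s [65.7 66.9] a 10.2 zmax 0.0965
tab 400 c [ 502.1 -292. ] s [ 9.7 32.9] a 10.8 zmax 0.1435
fixplate 2089 c [ 502.2 -292.1] s [120.5 131.2] a 80.1 zmax 0.016
scope head 525 c [563.   34.9] s [33.3 33.1] a 5.0 zmax 0.2033
fork 428 c [575.8  69.2] s [126.3 135.2] a 26.0 zmax 0.129
restfoot 1360 c [660.3 108.1] s [372.2 133.4] a 36.9 zmax 0.0199
panel 473 c [429.1 302.8] s [199.9  50.8] a 49.8 zmax 0.0999
rackfoot 1659 c [447.2 294.7] s [203.5 110.8] a 56.8 zmax 0.015
pegs+panel 722 c [448.2 292.3] s [202.6  76.5] a 57.7 zmax 0.1498
pegbox 163 c [471.2 357. ] s [75.8 82.3] a 86.6 zmax 0.15
```

View pics/c1.png

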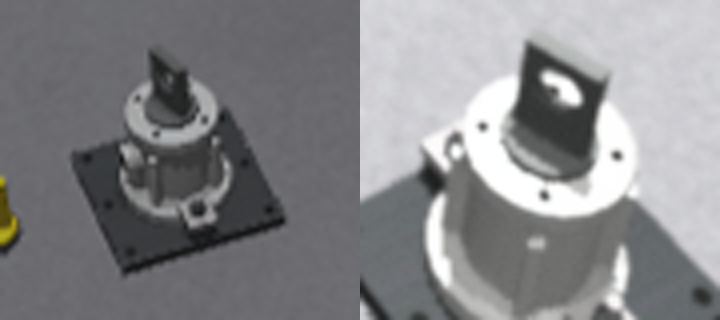

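Crop: the grey plug, with its tab standing up from the housing, is the right one. The tab centre is about (503,-292) mm with its width along 100°, and its size and height match the description. Next I compute the peg and the first move.

```bash
cat >> h.py <<'E'
def plan(p,yaw):
    o=env.observe();R=np.array(o["tool_rot"]);p=np.array(p,float)
    a=np.radians(yaw);y=np.array([np.cos(a),np.sin(a),0]);z=np.array([0,0,-1.]);x=np.cross(y,z)
    T=np.stack([x,y,z],1);rv=cv2.Rodrigues(R.T@T)[0].ravel()
    print("pos",np.round(o["position"],4),"shift now-frame",np.round(R.T@(p-o["position"])/.05,3),"turn",np.round(np.degrees(rv)/5,3),"shift after turn",np.round(T.T@(p-o["position"])/.05,3))
E
python3 - <<'E'
from h import *
th=np.radians(57.6-90);ax=np.array([np.cos(th),np.sin(th)]);by=-np.array([np.cos(np.radians(57.6)),np.sin(np.radians(57.6))])
for n,b in(("scene",(360,205,430,315)),("side",(140,150,200,250))):
    im,d,K,R,t=load(n);P=cloud(d,K,R,t)[b[1]:b[3],b[0]:b[2]].reshape(-1,3)
    a=(P[:,:2]-[.45,.2925])@ax;y=(P[:,:2]-[.45,.2925])@by;z=P[:,2]
    m=(z>.02)&(z<.151)&(np.abs(a)<.09)&(abs(y)<.11)
    h,e=np.histogram(a[m],40,(-.06,.06));print(n,"a hist",dict(zip((e[:-1]*1000).round().astype(int).tolist(),h.tolist())))
    pm=m&(z>.10)
    a0=-.033
    print("panel y range",np.percentile(y[m&(a<a0+.003)],[1,99]).round(4))
    k=pm&(a>-.02)&(y<-.02);print("peg pts",k.sum(),"a",a[k].min().round(4),a[k].max().round(4))
    print("y med",np.median(y[k]).round(4),"y pct",np.percentile(y[k],[5,95]).round(4)); 
    if k.sum()>5: print("fit y(a)",np.polyfit(a[k],y[k],1).round(4),"z(a)",np.polyfit(a[k],z[k],1).round(4))
plan([.503,-.292,.231],100)
E
```

```text
scene a hist {-60: 0, -57: 5, -54: 6, -51: 6, -48: 4, -45: 0, -42: 0, -39: 24, -36: 122, -33: 1063, -30: 28, -27: 8, -24: 8, -21: 6, -18: 8, -15: 26, -12: 33, -9: 37, -6: 43, -3: 54, 0: 6, 3: 9, 6: 7, 9: 9, 12: 7, 15: 8, 18: 7, 21: 8, 24: 9, 27: 6, 30: 9, 33: 8, 36: 9, 39: 4, 42: 0, 45: 0, 48: 0, 51: 0, 54: 0, 57: 0}
panel y range [-0.1019  0.0929]
peg pts 82 a -0.0192 0.04
y med -0.0581 y pct [-0.0605 -0.0539]
fit y(a) [ 0.0029 -0.0576] z(a) [0.2025 0.1341]
side a hist {-60: 7, -57: 12, -54: 11, -51: 9, -48: 12, -45: 5, -42: 13, -39: 114, -36: 715, -33: 19, -30: 9, -27: 8, -24: 6, -21: 6, -18: 33, -15: 27, -12: 33, -9: 44, -6: 52, -3: 7, 0: 8, 3: 8, 6: 7, 9: 7, 12: 8, 15: 6, 18: 7, 21: 10, 24: 7, 27: 6, 30: 9, 33: 8, 36: 3, 39: 0, 42: 0, 45: 0, 48: 0, 51: 0, 54: 0, 57: 0}
panel y range [-0.0959  0.1005]
peg pts 65 a -0.0196 0.0368
y med -0.0533 y pct [-0.0558 -0.0506]
fit y(a) [ 0.0089 -0.0533] z(a) [0.2132 0.1323]
pos [0.1257 0.5352 0.2307] shift now-frame [-1.1131e+01 -1.4378e+01  1.1000e-02] turn [-0.014 -0.007 -4.645] shift after turn [-4.5590e+00 -1.7602e+01 -5.0000e-03]
```

Call:
arm_command:
  turn:
    - [0,0,0]
    - [0,0,0]
    - [0,0,0]
    - [0,0,0]
    - [0,0,0]
    - [0,0,0]
    - [0,0,0]
    - [0,0,0]
    - [0,0,0]
    - [0,0,0]
    - [0,0,0]
    - [0,0,0]
  xyz:
    - [-0.464,-0.6,0]
    - [-0.464,-0.6,0]
    - [-0.464,-0.6,0]
    - [-0.464,-0.6,0]
    - [-0.464,-0.6,0]
    - [-0.464,-0.6,0]
    - [-0.464,-0.6,0]
    - [-0.464,-0.6,0]
    - [-0.464,-0.6,0]
    - [-0.464,-0.6,0]
    - [-0.464,-0.6,0]
    - [-0.464,-0.6,0]
  claw: [70,70,70,70,70,70,70,70,70,70,70,70]
  squeeze: 40

```text
time_s: 1.3
position: [0.3146, 0.1198, 0.2313]
tool_rot: [[-0.973, 0.229, -0.0], [0.229, 0.973, 0.0], [0.0, 0.0, -1.0]]
ft_force: [1.4, 0.8, 0.2]
grip_width: 0.0698
gripper_force: 0.0
```

Call:
arm_command:
  turn:
    - [0,0,0]
    - [0,0,0]
    - [0,0,0]
    - [0,0,0]
    - [0,0,0]
    - [0,0,0]
    - [0,0,-0.93]
    - [0,0,-0.93]
    - [0,0,-0.93]
    - [0,0,-0.93]
    - [0,0,-0.92]
    - [0,0,0]
  xyz:
    - [-0.464,-0.6,0]
    - [-0.464,-0.6,0]
    - [-0.464,-0.6,0]
    - [-0.464,-0.6,0]
    - [-0.464,-0.6,0]
    - [-0.464,-0.6,0]
    - [0,0,0]
    - [0,0,0]
    - [0,0,0]
    - [0,0,0]
    - [0,0,0]
    - [0,0,0]
  claw: [70,70,70,70,70,70,70,70,70,70,70,70]

```text
time_s: 2.5
position: [0.4087, -0.0857, 0.2311]
tool_rot: [[-0.985, -0.174, -0.001], [-0.174, 0.985, 0.0], [0.0, 0.0, -1.0]]
ft_force: [-0.2, -0.1, 0.3]
grip_width: 0.0697
gripper_force: 0.0
```

```bash
python3 - <<'E'
from h import *
im,d=shot("wrist");cv2.imwrite("pics/w1.png",im)
z=np.load("wrist.npz");print(z["K"].round(1).tolist(),z["R"].round(2).tolist(),(-z["R"].T@z["t"]).round(3))
plan([.503,-.292,.110],100)
E
```

```text
[[325.2, 0.0, 281.9], [0.0, 325.2, 208.2], [0.0, 0.0, 1.0]] [[-0.17, 0.98, 0.0], [0.95, 0.17, 0.26], [0.26, 0.05, -0.96]] [ 0.343 -0.097  0.373]
pos [ 0.4087 -0.0858  0.2312] shift now-frame [-1.151 -4.388  2.422] turn [ 0.003 -0.004 -0.025] shift after turn [-1.141 -4.39   2.423]
```

View pics/w1.png

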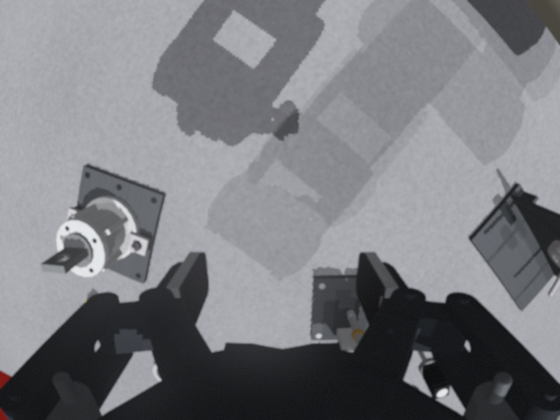

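Wrist view: plug in the housing at (70,255), arm on track. Now go over the plug, then down.

Call:
arm_command:
  turn:
    - [0,0,0]
    - [0,0,0]
    - [0,0,0]
    - [0,0,0]
    - [0,0,0]
    - [0,0,0]
    - [0,0,0]
  xyz:
    - [-0.19,-0.73,0]
    - [-0.19,-0.73,0]
    - [-0.19,-0.73,0]
    - [-0.19,-0.73,0]
    - [-0.19,-0.73,0]
    - [-0.19,-0.74,0]
    - [0,0,0]
  claw: [70,70,70,70,70,70,70]

```text
time_s: 3.25
position: [0.5038, -0.2957, 0.2299]
tool_rot: [[-0.986, -0.168, -0.001], [-0.168, 0.986, -0.0], [0.001, 0.0, -1.0]]
ft_force: [0.3, -0.1, -0.8]
grip_width: 0.07
gripper_force: 0.0
```

```bash
cat >> h.py <<'E'
def wcloud(d,K,R,t):
    v,u=np.mgrid[:d.shape[0],:d.shape[1]];x=(u-K[0,2])/K[0,0];y=(v-K[1,2])/K[1,1];r=np.hypot(x,y)+1e-9
    s=np.tan(r)/r;p=np.stack([x*s*d,y*s*d,d],-1);return (p-t)@R
E
python3 - <<'E'
from h import *
im,d=shot("wrist");_,_,K,R,t=load("wrist");P=wcloud(d,K,R,t).reshape(-1,3);D=d.ravel()
near=(D>0)&(np.hypot(P[:,0]-.503,P[:,1]+.292)<.05)
for l,a,b in(("tab",.105,.150),("top",.088,.1)):
    q=P[near&(P[:,2]>a)&(P[:,2]<b)]
    if len(q)>5:
        r=cv2.minAreaRect((q[:,:2]*1000).astype(np.float32));print(l,len(q),np.round(r[0],1),np.round(r[1],1),round(r[2],1),q[:,2].max().round(3))
plan([.503,-.292,.110],100)
E
```

```text
tab 929 [ 502.6 -293.7] [ 8.7 32. ] 9.5 0.144
top 3329 [ 502.4 -293.6] [67.  65.5] 11.4 0.1
pos [ 0.5032 -0.2937  0.2302] shift now-frame [-0.004  0.03   2.403] turn [ 0.013 -0.01  -0.048] shift after turn [-2.000e-03  3.300e-02  2.403e+00]
```

Call:
arm_command:
  turn:
    - [0,0,-0.1]
    - [0,0,0]
    - [0,0,0]
    - [0,0,0]
    - [0,0,0]
    - [0,0,0]
    - [0,0,0]
    - [0,0,0]
    - [0,0,0]
    - [0,0,0]
    - [0,0,0]
  xyz:
    - [0.01,0,0.5]
    - [0,0,0.6]
    - [0,0,0.6]
    - [0,0,0.5]
    - [0,0,0.2]
    - [0,0,0]
    - [0,0,0]
    - [0,0,0]
    - [0,0,0]
    - [0,0,0]
    - [0,0,0]
  claw: [70,70,70,70,70,60,20,20,20,20,20]

```text
time_s: 4.4
position: [0.503, -0.2926, 0.1129]
tool_rot: [[-0.983, -0.182, 0.002], [-0.182, 0.983, -0.002], [-0.002, -0.002, -1.0]]
ft_force: [-0.3, 1.7, 6.9]
grip_width: 0.0313
gripper_force: 39.8
```

Call:
arm_command:
  turn:
    - [0,0,0]
    - [0,0,0]
    - [0,0,0]
    - [0,0,0]
    - [0,0,0]
    - [0,0,0]
    - [0,0,0]
    - [0,0,0]
  xyz:
    - [0,0,-0.2]
    - [0,0,-0.3]
    - [0,0,-0.5]
    - [0,0,-0.6]
    - [0,0,-0.6]
    - [0,0,-0.7]
    - [0,0,-0.5]
    - [0,0,0]
  claw: [20,20,20,20,20,20,20,20]

```text
time_s: 5.2
position: [0.5031, -0.2927, 0.2858]
tool_rot: [[-0.983, -0.182, 0.006], [-0.182, 0.983, -0.005], [-0.005, -0.006, -1.0]]
ft_force: [0.2, -0.2, -0.7]
grip_width: 0.0313
gripper_force: 39.8
```

```bash
python3 - <<'E'
from h import *
plan([.549,.295,.275],57.6); o=env.observe();print(o["grip_width"],o["gripper_force"])
E
```

```text
pos [ 0.5031 -0.2927  0.2858] shift now-frame [-3.038 11.393  0.16 ] turn [-0.047  0.078  8.575] shift after turn [ 5.523 10.416  0.216]
0.03125101062188137 39.834719840437174
```

```bash
python3 - <<'E'
from h import *
im,d=shot("wrist");_,_,K,R,t=load("wrist");P=wcloud(d,K,R,t)
X=P[...,0];Y=P[...,1];Z=P[...,2]
m=(d>0)&(Z>.085)&(Z<.098)&(np.hypot(X-.503,Y+.293)<.04)
print(m.sum(),np.median(Z[m]))
vs,us=np.where(m)
x0,x1,y0,y1=us.min(),us.max(),vs.min(),vs.max();print(x0,x1,y0,y1)
q=P[m][:,:2]
r=np.hypot(*(q-[.5025,-.2935]).T)
c,rad=cv2.minEnclosingCircle((q*1000).astype(np.float32));print("outer",c,rad)
# bore: fill contour hole
cs,h=cv2.findContours(m.astype(np.uint8),cv2.RETR_CCOMP,cv2.CHAIN_APPROX_NONE)
for k,hh in zip(cs,h[0]):
    if len(k)>15:
        pts=np.array([P[v,u] for u,v in k[:,0]]);print("hole" if hh[3]>=0 else "ext",len(k),[np.round(s,4) for s in cv2.fitEllipse((pts[:,:2]*1000).astype(np.float32))])
cv2.imwrite("pics/w2.png",cv2.resize(im[max(0,y0-30):y1+30,max(0,x0-30):x1+30],None,fx=4,fy=4))
E
```

```text
2656 0.09106596090702274
251 313 151 213
outer (502.36578369140625, -293.81134033203125) 34.140499114990234
ext 177 [array([ 501.9651, -293.4033]), array([65.4144, 66.6168]), np.float64(91.4372)]
hole 68 [array([ 502.2716, -293.7204]), array([26.4182, 26.7191]), np.float64(87.8038)]
```

View pics/w2.png

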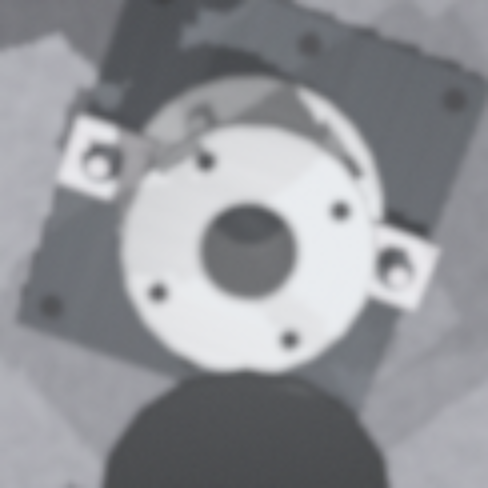

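Call:
arm_command:
  turn:
    - [0,0,0]
    - [0,0,0]
    - [0,0,0]
    - [0,0,0]
    - [0,0,0]
    - [0,0,0]
    - [0,0,0]
    - [0,0,0]
    - [0,0,0]
    - [0,0,0]
    - [0,0,0]
    - [0,0,0]
  xyz:
    - [-0.12,0.4,0]
    - [-0.17,0.6,0]
    - [-0.2,0.75,0]
    - [-0.2,0.75,0]
    - [-0.2,0.75,0]
    - [-0.2,0.75,0]
    - [-0.2,0.75,0]
    - [-0.2,0.75,0]
    - [-0.2,0.75,0]
    - [-0.2,0.75,0]
    - [-0.2,0.75,0]
    - [-0.2,0.75,0]
  claw: [20,20,20,20,20,20,20,20,20,20,20,20]

```text
time_s: 6.45
position: [0.5371, 0.1481, 0.2801]
tool_rot: [[-0.983, -0.182, -0.002], [-0.182, 0.983, -0.0], [0.002, 0.0, -1.0]]
ft_force: [0.9, 0.6, -1.0]
grip_width: 0.0315
gripper_force: 39.8
```

Call:
arm_command:
  turn:
    - [0,0,0]
    - [0,0,0]
    - [0,0,0]
    - [0,0,0]
    - [0,0,0.95]
    - [0,0,0.95]
    - [0,0,0.95]
    - [0,0,0.95]
    - [0,0,0.95]
    - [0,0,0.95]
    - [0,0,0.95]
    - [0,0,0.95]
  xyz:
    - [-0.2,0.75,0]
    - [-0.2,0.75,0]
    - [-0.2,0.75,0]
    - [-0.1,0.4,0]
    - [0,0,0]
    - [0,0,0]
    - [0,0,0]
    - [0,0,0]
    - [0,0,0]
    - [0,0,0]
    - [0,0,0]
    - [0,0,0]
  claw: [20,20,20,20,20,20,20,20,20,20,20,20]

```text
time_s: 7.65
position: [0.5477, 0.283, 0.2799]
tool_rot: [[-0.885, 0.465, -0.003], [0.465, 0.885, -0.001], [0.002, -0.002, -1.0]]
ft_force: [0.4, 0.4, -1.3]
grip_width: 0.0311
gripper_force: 39.9
```

```bash
python3 - <<'E'
from h import *
plan([.549,.295,.275],57.6)
E
```

```text
pos [0.5477 0.283  0.2799] shift now-frame [0.088 0.225 0.097] turn [-0.024 -0.022  0.934] shift after turn [0.107 0.217 0.097]
```

Wrist crop: the bore is open. Its mouth is at (502.3,-293.7) mm, 26.5 mm across as expected, and the plug's disc in the hand is at the bottom of the crop. Now align and re-measure the peg.

Call:
arm_command:
  turn:
    - [0,0,0.93]
    - [0,0,0]
    - [0,0,0]
  xyz:
    - [0,0,0]
    - [0.1,0.22,0.5]
    - [0,0,0.3]
  claw: [20,20,20]

```text
time_s: 7.95
position: [0.5489, 0.2957, 0.2385]
tool_rot: [[-0.847, 0.532, -0.004], [0.532, 0.847, -0.001], [0.003, -0.003, -1.0]]
ft_force: [0.0, 0.1, -0.5]
grip_width: 0.031
gripper_force: 39.9
```

```bash
python3 - <<'E'
from h import *
im,d=shot("wrist");cv2.imwrite("pics/w3.png",im);_,_,K,R,t=load("wrist");P=wcloud(d,K,R,t).reshape(-1,3);D=d.ravel()
th=np.radians(57.6-90);ax=np.array([np.cos(th),np.sin(th)]);by=np.array([ax[1],-ax[0]])
rel=P[:,:2]-[.481,.3386];a=rel@ax;y=rel@by;z=P[:,2]
k=(D>0)&(abs(y)<.025)&(a>-.03)&(a<.06)&(z>.11)&(z<.16)
print(k.sum(),a[k].min(),a[k].max(),"y",np.percentile(y[k],[5,50,95]).round(4),np.polyfit(a[k],y[k],1).round(4),np.polyfit(a[k],z[k],1).round(4))
k=(D>0)&(abs(y)<.1)&(a<-.02)&(a>-.06)&(z>.05)&(z<.15);print("panel",k.sum(),np.median(a[k]),np.polyfit(y[k],a[k],1).round(4))
o=env.observe();p=np.array(o["position"]);print(p,"tcp a,y",(p[:2]-[.481,.3386])@ax,(p[:2]-[.481,.3386])@by)
plan([.5485,.2957,.129],57.6)
E
```

```text
737 -0.029967236484101347 0.036439944118353974 y [-0.0025  0.0004  0.0033] [0.0061 0.0003] [0.2061 0.1343]
panel 4417 -0.03486563673394201 [-0.0066 -0.0349]
[0.54820163 0.29505893 0.23609509] tcp a,y 0.08007068896248003 0.0007545090551290449
pos [0.5482 0.2951 0.2361] shift now-frame [-0.009  0.027  2.142] turn [-0.07 -0.06  0.05] shift after turn [2.000e-03 1.400e-02 2.142e+00]
```

View pics/w3.png

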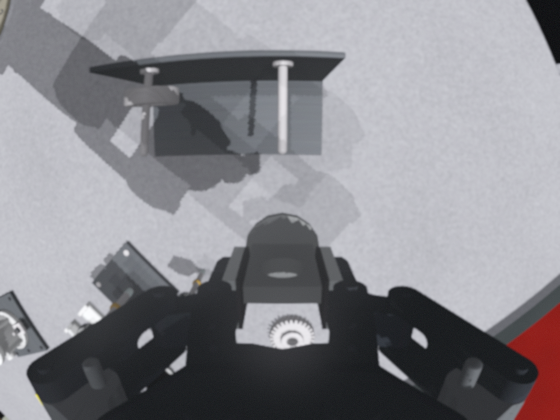

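Wrist view: the empty peg at (283,110) points straight at the plug in the hand at (283,270). They are aligned within 1 mm, so I go down and slide on.

Call:
arm_command:
  turn:
    - [0,0,0]
    - [0,0,0]
    - [0,0,0]
    - [0,0,0]
    - [0,0,0]
    - [0,0,0]
    - [0,0,0]
  xyz:
    - [0,0,0.4]
    - [0,0,0.5]
    - [0,0.01,0.5]
    - [0,0,0.4]
    - [0,0,0.24]
    - [0,0,0.1]
    - [0,0,0]
  claw: [20,20,20,20,20,20,20]

```text
time_s: 8.7
position: [0.55, 0.2955, 0.1341]
tool_rot: [[-0.846, 0.533, -0.001], [0.533, 0.846, -0.0], [0.0, -0.001, -1.0]]
ft_force: [-0.3, 1.4, 0.3]
grip_width: 0.0308
gripper_force: 39.9
```

```bash
python3 - <<'E'
from h import *
im,d=shot("side");cv2.imwrite("pics/s2.png",cv2.resize(im[130:260,110:270],None,fx=4,fy=4,interpolation=2))
plan([.481,.3386,.123],57.6)
E
```

```text
pos [0.5503 0.2956 0.1349] shift now-frame [ 1.63  -0.01   0.237] turn [0.006 0.005 0.045] shift after turn [ 1.63  -0.016  0.238]
```

View pics/s2.png

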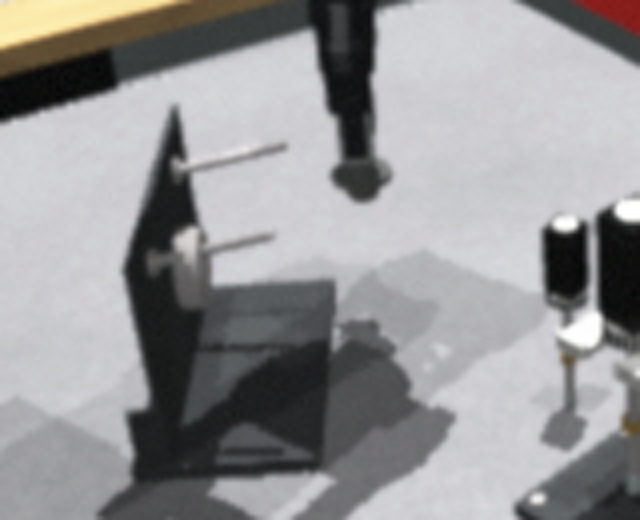

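Side crop: the plug, at (360,170), is in front of the empty peg, whose tip is at (285,148). It's about level with the peg and a touch high.

Call:
arm_command:
  turn:
    - [0,0,0]
    - [0,0,0]
    - [0,0,0]
    - [0,0,0]
    - [0,0,0]
    - [0,0,0]
  xyz:
    - [0.1,0,0.12]
    - [0.2,-0.01,0]
    - [0.2,0,0]
    - [0.2,0,0]
    - [0.2,0,0]
    - [0,0,0]
  claw: [20,20,20,20,20,20]

```text
time_s: 9.35
position: [0.5104, 0.3201, 0.1286]
tool_rot: [[-0.847, 0.531, -0.0], [0.531, 0.847, 0.0], [0.0, 0.0, -1.0]]
ft_force: [0.2, -0.5, -1.3]
grip_width: 0.031
gripper_force: 39.9
```

```bash
python3 - <<'E'
from h import *
plan([.481,.3386,.123],57.6);print(env.observe()["ft_force"])
E
```

```text
pos [0.5104 0.3201 0.1286] shift now-frame [0.694 0.002 0.113] turn [ 0.001 -0.002  0.062] shift after turn [ 0.694 -0.002  0.113]
[ 0.15422351 -0.54183863 -1.30428928]
```

Call:
arm_command:
  turn:
    - [0,0,0]
    - [0,0,0]
    - [0,0,0]
    - [0,0,0]
    - [0,0,0]
    - [0,0,0]
    - [0,0,0]
  xyz:
    - [0.2,0,0.03]
    - [0.2,0,0.04]
    - [0.2,0,0.04]
    - [0.15,0,0.03]
    - [0,0,0.05]
    - [0,0,0.05]
    - [0,0,0]
  claw: [20,20,20,20,20,20,20]

```text
time_s: 10.05
position: [0.4801, 0.3389, 0.1159]
tool_rot: [[-0.846, 0.533, -0.0], [0.533, 0.846, -0.0], [0.0, -0.001, -1.0]]
ft_force: [-1.0, -0.4, -0.2]
grip_width: 0.0312
gripper_force: 39.9
```

```bash
python3 - <<'E'
from h import *
plan([.481,.3386,.116],57.6);print(env.observe()["ft_force"])
im,d=shot("side");im2,_=shot("scene");cv2.imwrite("pics/s3.png",np.hstack([cv2.resize(im[140:240,130:230],None,fx=4,fy=4,interpolation=2),cv2.resize(im2[210:310,350:450],None,fx=4,fy=4,interpolation=2)]))
E
```

```text
pos [0.4801 0.3389 0.1159] shift now-frame [-0.019  0.006 -0.002] turn [-0.006 -0.003  0.041] shift after turn [-0.019  0.006 -0.002]
[-0.98409944 -0.37255325 -0.20191529]
```

View pics/s3.png

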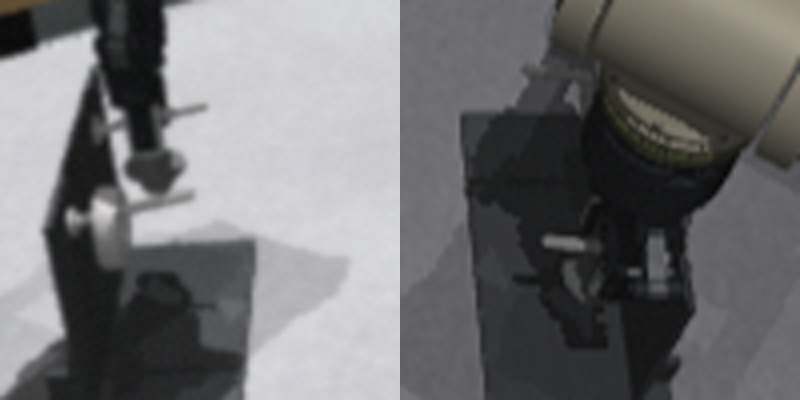

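Both crops: the peg sticks out on the far side of the tab (left crop at (190,108), right crop at (565,243)), so it runs through the eye. Lower a touch and release.

Call:
arm_command:
  turn:
    - [0,0,0]
    - [0,0,0]
    - [0,0,0]
    - [0,0,0]
    - [0,0,0]
    - [0,0,0]
    - [0,0,0]
    - [0,0,0]
  xyz:
    - [0,0,0.04]
    - [0,0,0]
    - [0,0,0]
    - [0,0,0]
    - [0,0,0]
    - [0,0,0]
    - [0,0,0]
    - [0,0,0]
  claw: [20,20,34,38,45,60,60,60]

```text
time_s: 10.95
position: [0.4799, 0.3391, 0.1144]
tool_rot: [[-0.846, 0.533, 0.0], [0.533, 0.846, 0.0], [-0.0, 0.0, -1.0]]
ft_force: [-0.2, 0.0, -0.2]
grip_width: 0.0601
gripper_force: 0.0
```

Call:
arm_command:
  turn:
    - [0,0,0]
    - [0,0,0]
    - [0,0,0]
    - [0,0,0]
    - [0,0,0]
    - [0,0,0]
  xyz:
    - [0,0,-0.2]
    - [0,0,-0.5]
    - [0,0,-0.8]
    - [0,0,-0.8]
    - [0,0,-0.8]
    - [0,0,0]
  claw: [60,60,60,60,60,60]

```text
time_s: 11.55
position: [0.4812, 0.3398, 0.276]
tool_rot: [[-0.846, 0.532, 0.011], [0.532, 0.846, 0.005], [-0.006, 0.01, -1.0]]
ft_force: [-0.5, 0.1, -0.8]
grip_width: 0.0606
gripper_force: 0.0
```

```bash
cat > hang.py <<'E'
from h import *
import sys
th=np.radians(57.6-90);ax=np.array([np.cos(th),np.sin(th)]);by=np.array([ax[1],-ax[0]])
im,d=shot("side");_,_,K,R,t=load("side");P=cloud(d,K,R,t).reshape(-1,3);rel=P[:,:2]-[.4805,.3389];a=rel@ax;y=rel@by;z=P[:,2]
k=(d.ravel()>0)&(abs(y)<.03)&(a>-.03)&(a<.045)&(z>.07)&(z<.16)
print("hang pts",k.sum(),"z",z[k].min().round(4),z[k].max().round(4))
k2=k&(z<.115);print("a",np.percentile(a[k2],[2,50,98]).round(4),"y",np.percentile(y[k2],[2,50,98]).round(4))
E
python3 - <<'E'
import hang
from h import *
plan([.565,.035,.26],94.8)
E
```

```text
hang pts 272 z 0.078 0.1439
a [-0.0148  0.0038  0.0186] y [-0.0143  0.009   0.019 ]
pos [0.4805 0.3394 0.2727] shift now-frame [-4.672 -4.255  0.247] turn [ 0.045  0.059 -7.393] shift after turn [-1.175 -6.208  0.253]
```

```bash
python3 - <<'E'
from h import *
im,d,K,R,t=load("side")
for n in("scene","side"):
    im,d,K,R,t=load(n);P=cloud(d,K,R,t).reshape(-1,3);D=d.ravel()
    for z0 in(.06,.145):
        m=(D>0)&(P[:,2]>z0)&(P[:,2]<.21)&(np.hypot(P[:,0]-.565,P[:,1]-.035)<.16)&(np.hypot(P[:,0]-.565,P[:,1]-.035)>(.04))
        q=P[m]
        g=np.zeros((80,80),np.uint8);ij=((q[:,:2]-[.405,-.125])/.004).astype(int);np.add.at(g,(ij[:,0],ij[:,1]),1)
        k,l,s,c=cv2.connectedComponentsWithStats(cv2.dilate((g>0).astype(np.uint8),np.ones((3,3))))
        for i in range(1,k):
            w=l[ij[:,0],ij[:,1]]==i
            if w.sum()>20: print(n,z0,w.sum(),q[w][:,:2].min(0).round(3),q[w][:,:2].max(0).round(3),"zmax",q[w][:,2].max().round(3))
E
```

```text
scene 0.06 240 [0.587 0.009] [0.616 0.071] zmax 0.131
scene 0.06 194 [0.585 0.129] [0.613 0.155] zmax 0.136
scene 0.06 195 [0.658 0.028] [0.684 0.053] zmax 0.137
side 0.06 262 [0.582 0.127] [0.61  0.152] zmax 0.133
side 0.06 62 [0.599 0.01 ] [0.614 0.051] zmax 0.126
side 0.06 282 [0.654 0.026] [0.678 0.051] zmax 0.133
```

Call:
arm_command:
  turn:
    - [0,0,0]
    - [0,0,0]
    - [0,0,0]
    - [0,0,0]
    - [0,0,0]
    - [0,0,0]
    - [0,0,0]
    - [0,0,0]
    - [0,0,0]
    - [0,0,0]
    - [0,0,0]
  xyz:
    - [-0.47,-0.43,0]
    - [-0.47,-0.43,0]
    - [-0.47,-0.43,0]
    - [-0.47,-0.43,0]
    - [-0.47,-0.43,0]
    - [-0.47,-0.43,0]
    - [-0.47,-0.43,0]
    - [-0.47,-0.43,0]
    - [-0.47,-0.43,0]
    - [-0.47,-0.43,0]
    - [0,0,0]
  claw: [60,60,60,60,60,60,60,60,60,60,60]

```text
time_s: 12.7
position: [0.5647, 0.0289, 0.268]
tool_rot: [[-0.844, 0.536, -0.002], [0.536, 0.844, -0.0], [0.002, -0.002, -1.0]]
ft_force: [-0.4, -0.4, 0.2]
grip_width: 0.0601
gripper_force: 0.0
```

Call:
arm_command:
  turn:
    - [0,0,-0.93]
    - [0,0,-0.93]
    - [0,0,-0.93]
    - [0,0,-0.93]
    - [0,0,-0.93]
    - [0,0,-0.93]
    - [0,0,-0.93]
    - [0,0,-0.93]
    - [0,0,0]
  xyz:
    - [0,0,0]
    - [0,0,0]
    - [0,0,0]
    - [0,0,0]
    - [0,0,0]
    - [0,0,0]
    - [0,0,0]
    - [0,0,0]
    - [0,0,0]
  claw: [60,60,60,60,60,60,60,60,60]

```text
time_s: 13.6
position: [0.5639, 0.0326, 0.2687]
tool_rot: [[-0.996, -0.089, -0.001], [-0.089, 0.996, 0.0], [0.001, 0.0, -1.0]]
ft_force: [-0.4, 0.9, -0.9]
grip_width: 0.0599
gripper_force: 0.0
```

```bash
python3 - <<'E'
from h import *
im,d=shot("wrist");_,_,K,R,t=load("wrist");P=wcloud(d,K,R,t).reshape(-1,3);D=d.ravel()
n=(D>0)&(np.hypot(P[:,0]-.565,P[:,1]-.035)<.05)
for l,a,b in(("headtop",.197,.207),("head",.15,.207),("fork",.12,.128)):
    q=P[n&(P[:,2]>a)&(P[:,2]<b)];r=cv2.minAreaRect((q[:,:2]*1000).astype(np.float32));print(l,len(q),np.round(r[0],1),np.round(r[1],1),round(r[2],1),q[:,2].max().round(3))
plan([.5645,.0345,.150],94.8)
E
```

```text
headtop 1828 [564.1  33.4] [30.1 30. ] 4.5 0.204
head 2366 [563.9  33.3] [30.2 30.2] 4.9 0.204
fork 2343 [571.5  35.2] [75.8 61.6] 10.1 0.128
pos [0.564  0.0325 0.2688] shift now-frame [-0.017  0.038  2.376] turn [ 0.005 -0.014  0.031] shift after turn [-0.014  0.039  2.376]
```

Head found at (564.0, 33.3) mm, 30 x 30 mm, top 0.203 m, which matches the description. Descend and grip.

Call:
arm_command:
  turn:
    - [0,0,0]
    - [0,0,0]
    - [0,0,0]
    - [0,0,0]
    - [0,0,0]
    - [0,0,0]
    - [0,0,0]
    - [0,0,0]
    - [0,0,0]
    - [0,0,0]
    - [0,0,0]
    - [0,0,0]
  xyz:
    - [0,0.016,0.4]
    - [0,0,0.6]
    - [0,0,0.6]
    - [0,0,0.5]
    - [0,0,0.28]
    - [0,0,0]
    - [0,0,0]
    - [0,0,0]
    - [0,0,0]
    - [0,0,0]
    - [0,0,0]
    - [0,0,0]
  claw: [60,60,60,60,60,60,45,38,33,20,20,20]
  squeeze: 60

```text
time_s: 14.85
position: [0.5646, 0.0328, 0.1513]
tool_rot: [[-0.996, -0.088, 0.002], [-0.088, 0.996, -0.0], [-0.002, -0.0, -1.0]]
ft_force: [-1.0, 0.6, 6.3]
grip_width: 0.0291
gripper_force: 59.3
```

Call:
arm_command:
  turn:
    - [0,0,0]
    - [0,0,0]
    - [0,0,0]
    - [0,0,0]
    - [0,0,0]
    - [0,0,0]
    - [0,0,0]
    - [0,0,0]
  xyz:
    - [0,0,0]
    - [0,0,-0.2]
    - [0,0,-0.4]
    - [0,0,-0.6]
    - [0,0,-0.7]
    - [0,0,-0.7]
    - [0,0,-0.5]
    - [0,0,0]
  claw: [20,20,20,20,20,20,20,20]

```text
time_s: 15.65
position: [0.565, 0.0327, 0.3089]
tool_rot: [[-0.996, -0.088, 0.006], [-0.088, 0.996, -0.001], [-0.006, -0.002, -1.0]]
ft_force: [0.3, 0.1, -2.6]
grip_width: 0.0292
gripper_force: 59.9
```

```bash
python3 - <<'E'
from h import *
plan([.5023,-.2937,.310],94.8);print(env.observe()["gripper_force"])
E
```

```text
pos [0.565  0.0327 0.3089] shift now-frame [ 1.82  -6.393 -0.025] turn [-0.018  0.073  0.045] shift after turn [ 1.795 -6.4   -0.023]
59.86762046813965
```

Call:
arm_command:
  turn:
    - [0,0,0]
    - [0,0,0]
    - [0,0,0]
    - [0,0,0]
    - [0,0,0]
    - [0,0,0]
    - [0,0,0]
    - [0,0,0]
    - [0,0,0]
    - [0,0,0]
    - [0,0,0]
    - [0,0,0]
  xyz:
    - [0.06,-0.2,0]
    - [0.11,-0.4,0]
    - [0.17,-0.6,0]
    - [0.2,-0.7,0]
    - [0.2,-0.7,0]
    - [0.2,-0.7,0]
    - [0.2,-0.7,0]
    - [0.2,-0.7,0]
    - [0.17,-0.6,0]
    - [0.16,-0.6,0]
    - [0.1,-0.4,0]
    - [0.03,-0.1,0]
  claw: [20,20,20,20,20,20,20,20,20,20,20,20]

```text
time_s: 16.85
position: [0.5012, -0.2961, 0.3027]
tool_rot: [[-0.996, -0.085, -0.004], [-0.085, 0.996, 0.003], [0.003, 0.003, -1.0]]
ft_force: [-0.4, 0.6, -3.8]
grip_width: 0.0293
gripper_force: 59.8
```

Call:
arm_command:
  turn:
    - [0,0,0]
    - [0,0,0]
    - [0,0,0]
  xyz:
    - [0,0,0]
    - [0,0,0]
    - [0,0,0]
  claw: [20,20,20]

```text
time_s: 17.15
position: [0.5028, -0.2929, 0.3052]
tool_rot: [[-0.996, -0.089, -0.0], [-0.089, 0.996, 0.0], [0.0, 0.0, -1.0]]
ft_force: [0.5, -0.5, -2.6]
grip_width: 0.0295
gripper_force: 59.8
```

```bash
cat > sc.py <<'E'
from h import *
def dots(f,K,R,t,n):pass
o=env.observe();p=np.array(o["position"]);print("tcp",p.round(4),"rotz",np.array(o["tool_rot"])[:,2].round(4))
plan([.5023,-.2937,.1785],94.8)
for n in("side","scene"):
    im,d=shot(n);_,_,K,R,t=load(n);P=cloud(d,K,R,t).reshape(-1,3);D=d.ravel()
    near=(D>0)&(np.hypot(P[:,0]-p[0],P[:,1]-p[1])<.022)
    cam0=-R.T@t; tz=p[2]-.1365
    for l,a,b,r in(("shaft",.003,.045,5),("ring",.047,.053,8),("shaft2",.058,.105,5)):
        q=P[near&(P[:,2]>tz+a)&(P[:,2]<tz+b)]
        if len(q)>4:
            c=np.median(q,0);v=c[:2]-cam0[:2];v/=np.linalg.norm(v);
            lat=np.array([-v[1],v[0]]);s=(q[:,:2]-p[:2])@lat*1000
            print(n,l,len(q),"lat-to-tcp med",np.median(s).round(2),"lat",lat.round(2),"zmin",q[:,2].min().round(4))
    q=P[(D>0)&(np.hypot(P[:,0]-.5023,P[:,1]+.2937)<.036)&(P[:,2]>.088)&(P[:,2]<.096)]
    v=np.array([.5023,-.2937])-cam0[:2];v/=np.linalg.norm(v);lat=np.array([-v[1],v[0]]);s=(q[:,:2]-[.5023,-.2937])@lat*1000
    print(n,"flange lat mid",(s.min()+s.max())/2,s.min(),s.max())
E
python3 sc.py
```

```text
tcp [ 0.5028 -0.2929  0.3052] rotz [-3.e-04  5.e-04 -1.e+00]
pos [ 0.5028 -0.2929  0.3052] shift now-frame [ 0.01  -0.017  2.533] turn [ 0.006 -0.003  0.059] shift after turn [ 0.011 -0.016  2.533]
side shaft 146 lat-to-tcp med 2.16 lat [-0.5   0.87] zmin 0.1726
side ring 62 lat-to-tcp med 2.22 lat [-0.5   0.87] zmin 0.2158
side shaft2 167 lat-to-tcp med 1.87 lat [-0.5   0.87] zmin 0.2272
side flange lat mid 1.098516311542177 -32.434232776177836 34.63126539926219
scene shaft 42 lat-to-tcp med 0.47 lat [ 0.89 -0.45] zmin 0.1735
scene ring 13 lat-to-tcp med 1.26 lat [ 0.89 -0.45] zmin 0.2157
scene shaft2 47 lat-to-tcp med 0.96 lat [ 0.89 -0.45] zmin 0.2274
scene flange lat mid 2.1580800922469905 -30.075806147408535 34.391966331902516
```

```bash
python3 - <<'E'
from h import *
for n in("side","scene"):
    im,d,K,R,t=load(n);P=cloud(d,K,R,t);h=cv2.cvtColor(im,cv2.COLOR_BGR2HSV)
    m=(d>0)&(np.hypot(P[...,0]-.503,P[...,1]+.293)<.02)&(P[...,2]>.16)&(P[...,2]<.25)&(h[...,0]>8)&(h[...,0]<32)&(h[...,1]>90)
    z=P[...,2][m];print(n,m.sum(),z.mean() if len(z) else None,z.min() if len(z) else None,z.max() if len(z) else None)
    f=(d>0)&(np.hypot(P[...,0]-.5023,P[...,1]+.2937)<.03)&(np.hypot(P[...,0]-.5023,P[...,1]+.2937)>.016)&(P[...,2]>.085)&(P[...,2]<.1);print("top",np.median(P[...,2][f]))
E
```

```text
side 49 0.21931160063641014 0.21432883060649885 0.22391595953513044
top 0.09041847618995734
scene 13 0.2220371476637861 0.21920107114624024 0.22624037599549526
top 0.09135566853782148
```

Call:
arm_command:
  turn:
    - [0,0,0]
    - [0,0,0]
    - [0,0,0]
    - [0,0,0]
    - [0,0,0]
    - [0,0,0]
    - [0,0,0]
  xyz:
    - [0,-0.022,0.2]
    - [0,0,0.3]
    - [0,0,0.4]
    - [0,0,0.4]
    - [0,0,0.1]
    - [0,0,0]
    - [0,0,0]
  claw: [20,20,20,20,20,20,20]

```text
time_s: 17.95
position: [0.503, -0.2951, 0.2362]
tool_rot: [[-0.996, -0.088, 0.001], [-0.088, 0.996, -0.001], [-0.001, -0.001, -1.0]]
ft_force: [-0.2, -0.4, -2.3]
grip_width: 0.0297
gripper_force: 59.7
```

```bash
python3 sc.py
```

```text
tcp [ 0.503  -0.2951  0.2362] rotz [ 0.0011 -0.001  -1.    ]
pos [ 0.503  -0.2951  0.2362] shift now-frame [0.014 0.031 1.153] turn [-0.012  0.011  0.047] shift after turn [0.013 0.03  1.153]
side shaft 119 lat-to-tcp med 1.84 lat [-0.49  0.87] zmin 0.1028
side ring 54 lat-to-tcp med 1.59 lat [-0.49  0.87] zmin 0.1471
side shaft2 130 lat-to-tcp med 1.74 lat [-0.49  0.87] zmin 0.1587
side flange lat mid 1.1647445941056347 -32.207468819543095 34.536958007754365
scene shaft 37 lat-to-tcp med 1.39 lat [ 0.89 -0.45] zmin 0.103
scene ring 12 lat-to-tcp med 1.08 lat [ 0.89 -0.45] zmin 0.1487
scene shaft2 40 lat-to-tcp med 1.12 lat [ 0.89 -0.45] zmin 0.1596
scene flange lat mid 2.193106233653822 -30.113959321120085 34.50017178842773
```

Call:
arm_command:
  turn:
    - [0,0,0]
    - [0,0,0]
    - [0,0,0]
    - [0,0,0]
    - [0,0,0]
  xyz:
    - [0,0.022,0]
    - [0,0,0.1]
    - [0,0,0.2]
    - [0,0,0.2]
    - [0,0,0]
  claw: [20,20,20,20,20]

```text
time_s: 18.55
position: [0.502, -0.2934, 0.2082]
tool_rot: [[-0.996, -0.088, -0.003], [-0.088, 0.996, 0.003], [0.003, 0.003, -1.0]]
ft_force: [0.4, -0.8, -3.7]
grip_width: 0.0291
gripper_force: 59.8
```

```bash
python3 sc.py
```

```text
tcp [ 0.502  -0.2934  0.2082] rotz [-0.0029  0.0026 -1.    ]
pos [ 0.502  -0.2934  0.2082] shift now-frame [-0.006 -0.008  0.594] turn [ 0.032 -0.031  0.045] shift after turn [-0.005 -0.007  0.594]
side shaft 449 lat-to-tcp med -0.15 lat [-0.49  0.87] zmin 0.0749
side ring 50 lat-to-tcp med 1.69 lat [-0.5   0.87] zmin 0.1195
side shaft2 114 lat-to-tcp med 2.03 lat [-0.5   0.87] zmin 0.1299
side flange lat mid 1.0291574735621012 -32.459393062211404 34.51770800933561
scene shaft 127 lat-to-tcp med -0.08 lat [ 0.89 -0.45] zmin 0.0761
scene ring 9 lat-to-tcp med 1.52 lat [ 0.89 -0.45] zmin 0.1205
scene shaft2 38 lat-to-tcp med 1.71 lat [ 0.89 -0.45] zmin 0.1309
scene flange lat mid 2.1817008676096403 -30.114396556086465 34.477798291305746
```

Call:
arm_command:
  turn:
    - [0,0,0]
    - [0,0,0]
    - [0,0,0]
    - [0,0,0]
    - [0,0,0]
    - [0,0,0]
    - [0,0,0]
    - [0,0,0]
    - [0,0,0]
  xyz:
    - [-0.006,-0.012,0.06]
    - [0,0,0.12]
    - [0,0,0.12]
    - [0,0,0.12]
    - [0,0,0.12]
    - [0,0,0.08]
    - [0,0,0]
    - [0,0,0]
    - [0,0,0]
  claw: [20,20,20,20,20,20,20,20,20]

```text
time_s: 19.55
position: [0.5031, -0.2945, 0.1796]
tool_rot: [[-0.996, -0.088, 0.0], [-0.088, 0.996, -0.0], [-0.0, -0.0, -1.0]]
ft_force: [0.6, -0.6, -3.0]
grip_width: 0.0296
gripper_force: 59.8
```

```bash
python3 sc.py; python3 hang.py; python3 - <<'E'
from h import *
im,d,K,R,t=load("side");a=im[295:395,310:410];b=load("scene")[0][75:175,205:305]
P=cloud(d,K,R,t);h=cv2.cvtColor(im,cv2.COLOR_BGR2HSV)
m=(d>0)&(np.hypot(P[...,0]-.503,P[...,1]+.293)<.02)&(P[...,2]>.07)&(P[...,2]<.13)&(h[...,0]>8)&(h[...,0]<32)&(h[...,1]>90)
print("brass",m.sum(),P[...,2][m].mean(),P[...,2][m].max())
cv2.imwrite("pics/fin.png",np.hstack([cv2.resize(q,None,fx=4,fy=4,interpolation=2) for q in(a,b)]))
o=env.observe();print(o["time_s"],o["ft_force"],o["position"])
E
```

```text
tcp [ 0.5031 -0.2945  0.1796] rotz [ 4.e-04 -4.e-04 -1.e+00]
pos [ 0.5031 -0.2945  0.1796] shift now-frame [0.015 0.018 0.022] turn [-0.005  0.004  0.046] shift after turn [0.015 0.018 0.022]
side shaft 77 lat-to-tcp med 4.71 lat [-0.49  0.87] zmin 0.0607
side ring 247 lat-to-tcp med -2.3 lat [-0.49  0.87] zmin 0.0901
side shaft2 107 lat-to-tcp med 1.83 lat [-0.49  0.87] zmin 0.1011
side flange lat mid 1.0364920767041532 -32.44196640610306 34.51495055951137
scene shaft 31 lat-to-tcp med -1.13 lat [ 0.89 -0.45] zmin 0.0621
scene ring 60 lat-to-tcp med -1.43 lat [ 0.89 -0.45] zmin 0.0901
scene shaft2 36 lat-to-tcp med 0.68 lat [ 0.89 -0.45] zmin 0.1011
scene flange lat mid 2.3411313348308216 -29.887868234815837 34.57013090447748
hang pts 271 z 0.0801 0.1433
a [-0.0151  0.004   0.0198] y [-0.0147  0.0086  0.0194]
brass 43 0.09367535909386539 0.10073369715025755
19.7 [ 0.53441986 -0.22353782 -3.1812165 ] [ 0.50306166 -0.29451891  0.17955248]
```

View pics/fin.png

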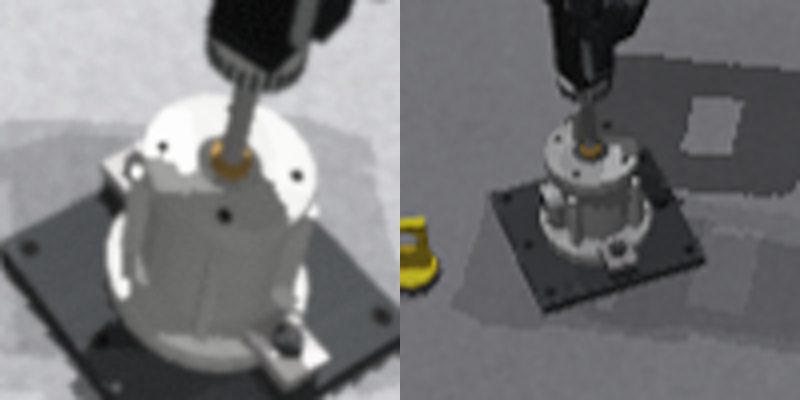

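Final crops: the brass ring sits in the bore mouth, at (230,158) left and (591,150) right. It's centred and about 2–3 mm high. Lower slightly, settle, and hand in.

Call:
arm_command:
  turn:
    - [0,0,0]
    - [0,0,0]
    - [0,0,0]
    - [0,0,0]
    - [0,0,0]
    - [0,0,0]
  xyz:
    - [0,0,0.025]
    - [0,0,0.025]
    - [0,0,0]
    - [0,0,0]
    - [0,0,0]
    - [0,0,0]
  claw: [20,20,20,20,20,20]

```text
time_s: 20.3
position: [0.503, -0.2945, 0.1768]
tool_rot: [[-0.996, -0.088, 0.0], [-0.088, 0.996, 0.0], [-0.0, -0.0, -1.0]]
ft_force: [-0.1, 0.1, -3.1]
grip_width: 0.0295
gripper_force: 59.8
```

```bash
python3 - <<'E'
from h import *
o=env.observe();p=np.array(o["position"]);print(p,o["ft_force"],o["gripper_force"],np.abs(o["qvel"]).max())
if abs(p[2]-.177)<.0035 and np.hypot(p[0]-.5027,p[1]+.2942)<.0015: print(env.close_job())
E
```

```text
[ 0.50302419 -0.29446208  0.17684803] [-0.07615237  0.05633016 -3.06724516] 59.770528078079224 0.14853166323928288
the job is handed in; nothing more can be done
None
```

I handed in the job at about 20 s: the plug hangs by its eye on the empty peg, and the scope is held upright and centred in the bore with its ring level with the mouth (about 1 mm by my measurements); `close_job` returned no verdict.

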